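# Wedge the rocking tooling slab

## Robot

A 6-joint arm with a two-finger parallel gripper is mounted at the origin on a cart in front of the work surface, level with it; the furniture and walls round the work are solid. World frame = base frame: x ahead of the robot, y to its left, z up, the work surface at z = 0. Lengths are in m, angles in rad, forces in N, time in s.
With the tool pointing down it reaches from about 0.35 to 0.775 m from the base axis. Payload 7.3 kg.
Tool frame: the origin (TCP) lies at the very end of the fingers, on their centre line; the grasp point (between the pads) lies 19 mm behind it; z points along the fingers, y is the direction in which the jaws open and shut (so a half turn about z gives the same grasp; the last joint's range is limited). The gripper opens to 92 mm and grips with 3 to 60 N. Pads are 19 mm wide; open, the fingers measure 130 mm over their backs; the gripper's body (75 mm by 190 mm) begins 47 mm behind the grasp point.
Start: joints at [-1.44, 0.342, 1.524, -0, 1.275, -0.146], TCP at [0.143, -0.505, 0.227] pointing down, gripper open.
Joint ranges: [-2.53, 2.53], [-0.77, 2.02], [0.04, 2.7], [-1, 4.14], [0.28, 2.66], [-3.11, 3.11]. Speed limits (rad/s): [2.57, 2.57, 3.14, 3.14, 3.14, 3.14].

## Interface

Orientations are given as a rotation vector (axis times angle).
In Python, from bench import manip, eyes gives the robot as it stands. Calls block until the motion is done:
- manip.movep(position, orientation): joint-space move of the TCP to a pose.
- manip.line_to(position, frame=None, speed=0.15, f_stop=None): straight line of the TCP; frame=None keeps the orientation; speed is the mean speed in m/s. With f_stop (N) it stops when the force on the tool has changed by that much, and returns True; else False.
- manip.set_joints(angles): joint-space move.
- manip.open_jaws() and manip.gripper_close(): open the fingers fully, or close them until they stop; the grip force is fixed at half the most.
- manip.wait(seconds).
- manip.solve_ik(position, orientation): joint angles nearest the present ones, or None.
- eyes.capture(name): name is "side" or "top" or "wrist"; returns a dict with "image" (480x640x3 uint8, red, green, blue), "intrinsics" (3x3 intrinsics, pixels), "pose" (4x4, takes a point from camera to world coordinates); the wrist camera has in their place "mount" (4x4, takes a point from camera to tool coordinates, whose origin is the TCP and whose axes are the flange's). Camera axes: x right, y down, z forward; pixel columns grow to the right and rows downward; lengths in m; the calibration is good to about 2 mm. A picture is of the moment at which its call begins: read the wrist's pose just before it. There is no depth.
A pose or a line that the arm cannot do raises manip.IKError and nothing moves.
- manip.close_job(): hands the job in, once; it reports no verdict.
Readings, each from a call of its own:
- manip.get_t(): time.
- manip.get_joint_pos(): joint angles.
- manip.get_qvel(): joint speeds.
- manip.get_joint_torque(): joint torques, N m.
- manip.get_tool_pos(): TCP position.
- manip.get_tool_rot(): TCP orientation.
- manip.get_contact_force(): force on the tool from outside, world axes, zero at the start.
- manip.get_wrist_torque(): the same for the moment, N m.
- manip.get_grip_width(): finger opening in m.
Only numpy, scipy, OpenCV 4.12 (cv2) and the standard library are available. Lean on these libraries where they do the work, as an engineer would, in place of code of your own. Each camera call takes 0.05 s, during which the arm holds its last target.

## Task

The marble tooling slab rocks because its front left foot has come off. Take the blue plastic wedge and push it, thin end first and square to the slab's front edge, under the edge at the red mark, firmly, until it jams tight and goes no further; then let go of it. Leave the cork sanding block and the white eraser where they lie.

Things in the scene. Friction and masses are not known exactly. Their poses are not given: they have to be found in the camera images.
- wedge_mid (a point): Centre, 7 mm above the underside, of the loose blue plastic wedge (black ribs on its thick end), lying flat on the desk: 100 mm long (x), 30 mm wide (y), about 70 g. x points to the thin end, 50 mm ahead and 6 mm thick; 14 mm thick here, 22 mm at the butt 50 mm behind. Flat underside, even slope on top. Grip it across its width near the butt.
- slab_mark (a point): Lower front edge of the heavy, unmoving marble slab (140 deep, 180 wide, 22 thick; underside 14, top 36 above the desk) at its red mark, 45 mm from its left end; empty below. x points level into the slab, square to the edge; y left, z up. The wedge meets the edge with its thin end 50 mm under; a push of 10 to 20 N along x then jams it, only about 2 mm further in.
- sanding_block: Loose brown cork sanding block, 35 x 55 x 22 mm, a bystander; origin at the centre of its underside.
- eraser: Loose white eraser, 18 x 62 x 13 mm, a bystander; origin at the centre of its underside.
Not all that is in view belongs to the job. Of the things that look like the part that bears wedge_mid, the smaller one is meant.

How it is judged:
By the outcome, as a careful person would: the job done as asked, in the order asked, and still so for the second after the job is handed in, with the robot touching nothing.
It also fails if it takes over 38 s, if anything falls off the work surface, if the arm or the gripper's body presses on something with over 40 N, if the wrist force passes 120 N, or if a joint passes its speed limit or range.

## Working session

There is one attempt and no reset: what is moved stays moved. The work goes in short steps, each a Python script; the robot and the scene stay as the last script left them, time stands still between calls to the robot, and variables do not carry over. Pictures are saved under pics/ and viewed, and the job is handed in when it is done.

```bash
mkdir -p pics; ls; python3 - <<'E'
from bench import manip, eyes
import cv2,numpy as np
for n in ["side","top","wrist"]:
    c=eyes.capture(n)
    cv2.imwrite(f"pics/{n}0.png",c["image"][:,:,::-1])
    np.savez(f"{n}0.npz",**{k:v for k,v in c.items()})
    print(n,[ (k,np.round(v,4).tolist()) for k,v in c.items() if k!="image"])
print(manip.get_t(),manip.get_tool_rot(),manip.get_tool_pos())
E
```

```text
pics
side [('intrinsics', [[559.3459, 0.0, 309.2452], [0.0, 559.3459, 242.3927], [0.0, 0.0, 1.0]]), ('pose', [[-0.8708, -0.1955, 0.4512, -0.0287], [-0.4917, 0.3455, -0.7993, 1.0012], [0.0004, -0.9178, -0.397, 0.4969], [0.0, 0.0, 0.0, 1.0]])]
top [('intrinsics', [[497.6248, 0.0, 324.3535], [0.0, 497.6248, 245.2602], [0.0, 0.0, 1.0]]), ('pose', [[-0.0156, -0.9902, 0.1385, 0.3764], [-0.9996, 0.0185, 0.0203, 0.0664], [-0.0226, -0.1381, -0.9902, 0.9418], [0.0, 0.0, 0.0, 1.0]])]
wrist [('intrinsics', [[412.757, 0.0, 314.4729], [0.0, 412.757, 249.5933], [0.0, 0.0, 1.0]]), ('mount', [[-0.0009, -0.9538, -0.3005, 0.0818], [1.0, -0.0008, -0.0006, -0.001], [0.0004, -0.3005, 0.9538, -0.158], [0.0, 0.0, 0.0, 1.0]])]
0.15 [-3.11045526e+00 -4.33185715e-01 -1.82084541e-05] [ 0.14343983 -0.50471672  0.22621189]
```

View pics/top0.png

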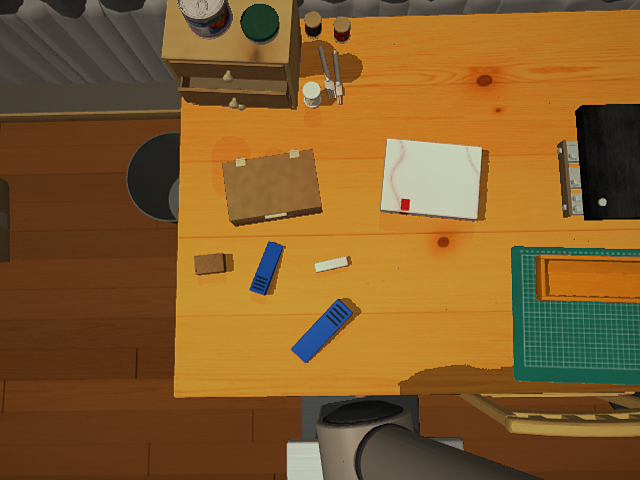

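View pics/side0.png

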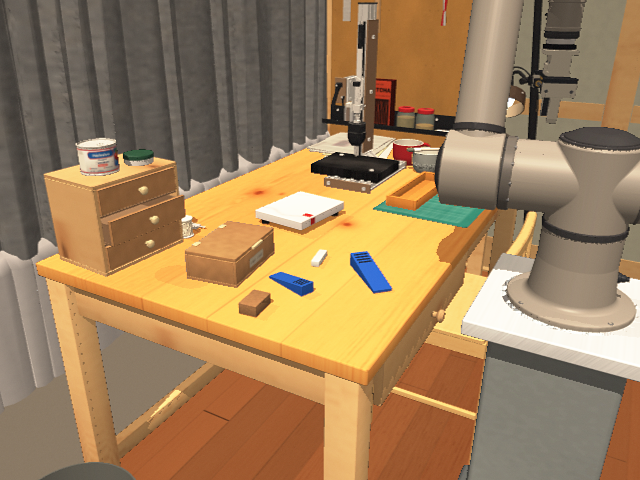

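```bash
python3 - <<'E'
import cv2
im=cv2.imread("pics/top0.png")
cv2.imwrite("pics/top_w.png",cv2.resize(im[225:375,180:380],None,fx=4,fy=4,interpolation=cv2.INTER_CUBIC))
cv2.imwrite("pics/top_s.png",cv2.resize(im[125:235,370:500],None,fx=5,fy=5,interpolation=cv2.INTER_CUBIC))
s=cv2.imread("pics/side0.png")
cv2.imwrite("pics/side_w.png",cv2.resize(s[180:320,230:400],None,fx=4,fy=4,interpolation=cv2.INTER_CUBIC))
E
```

```text
(no output)
```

View pics/top_w.png

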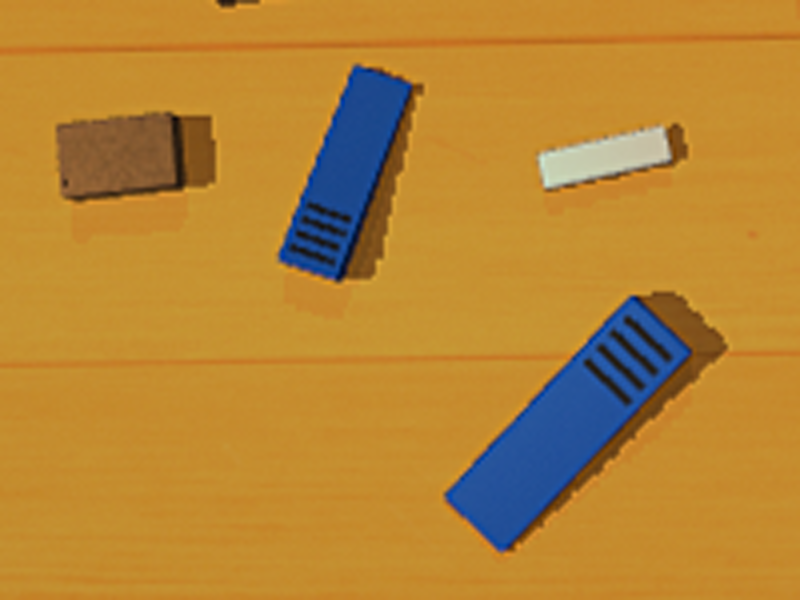

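View pics/top_s.png

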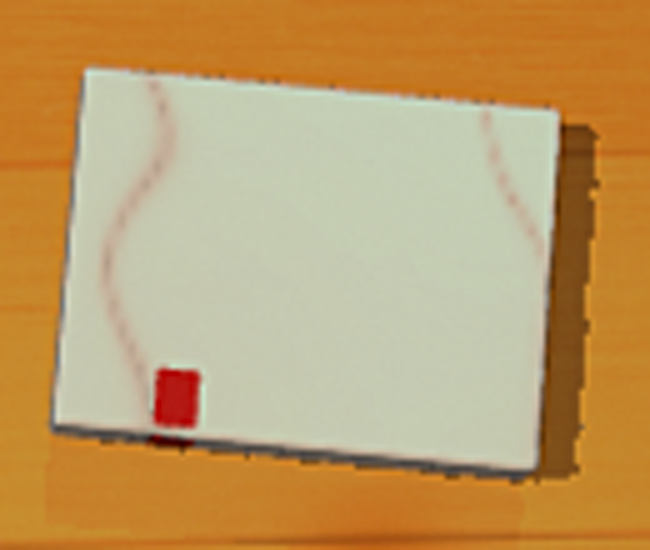

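View pics/side_w.png

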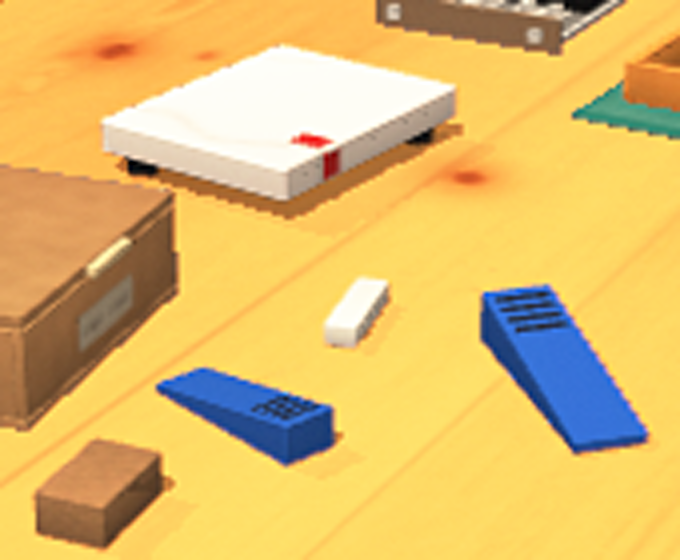

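```bash
cat > h.py <<'E'
import numpy as np, cv2
from scipy.optimize import least_squares
from scipy.spatial.transform import Rotation as R
def crop(p,off,s): return (np.array(p,float)+.5)/s-.5+np.array(off)
def proj(P,K,T):
    c=(np.asarray(P)-T[:3,3])@T[:3,:3]; q=c@K.T; return q[:,:2]/q[:,2:]
def back(px,z,K,T):
    d=np.linalg.inv(K)@np.append(px,1); d=T[:3,:3]@d; o=T[:3,3]; return o+d*(z-o[2])/d[2]
def fit(obj,obs,x0):
    """obj Nx3 ; obs list of (px Nx2, K,T)"""
    def pts(v): 
        c,s=np.cos(v[2]),np.sin(v[2]); return np.c_[v[0]+c*obj[:,0]-s*obj[:,1],v[1]+s*obj[:,0]+c*obj[:,1],obj[:,2]]
    def res(v):return np.concatenate([(proj(pts(v)[ix],K,T)-px).ravel() for ix,px,K,T in obs])
    r=least_squares(res,x0); return r.x,r.fun
E
python3 - <<'E'
from h import *
t=np.load("top0.npz");s=np.load("side0.npz")
K,T=t["intrinsics"],t["pose"];Ks,Ts=s["intrinsics"],s["pose"]
tw=lambda p:crop(p,(180,225),4); ts=lambda p:crop(p,(370,125),5); sw=lambda p:crop(p,(230,180),4)
wp=tw([(357,65),(412,88),(281,260),(341,280)])
W=np.array([(.05,.015,.006),(.05,-.015,.006),(-.05,.015,.022),(-.05,-.015,.022)])
ws=sw([(158,385),(203,368),(287,430),(333,404)])
sp=ts([(86,69),(558,110),(537,469),(55,427)])
S=np.array([(.14,.045,.036),(.14,-.135,.036),(0,-.135,.036),(0,.045,.036)])
ss=sw([(105,124),(283,45),(455,87),(287,175)])
a=[0,1,2,3]
for nm,o,p,q,x0 in [("wedge",W,wp,ws,(.4,.15,-.2)),("slab",S,sp,ss,(.5,0,-.1))]:
    print([np.round(back(p[i],o[i,2],K,T),4).tolist() for i in a])
    print([np.round(back(q[i],o[i,2],Ks,Ts),4).tolist() for i in a])
    for obs in ([(a,p,K,T)],[(a,q,Ks,Ts)],[(a,p,K,T),(a,q,Ks,Ts)]):
        v,f=fit(o,obs,x0); print(nm,np.round(v,4),np.round(f,1).tolist())
for nm,p,z in [("cork c",(117,155),.022),("eraser",(606,158),.013),("big thin",(475,523),.006),("big butt",(662,323),.025)]:
    print(nm,np.round(back(tw(p),z,K,T),4))
# red mark front at top edge
print("mark top", np.round(back(ts((176,437)),.036,K,T),4))
E
```

```text
[[0.5177, 0.1912, 0.006], [0.5062, 0.165, 0.006], [0.4248, 0.2244, 0.022], [0.4151, 0.1965, 0.022]]
[[0.5164, 0.1938, 0.006], [0.5073, 0.1673, 0.006], [0.4233, 0.2291, 0.022], [0.4177, 0.1966, 0.022]]
wedge [ 0.466   0.1943 -0.3404] [-0.2, -0.2, 0.8, -1.0, -0.4, 0.5, -0.2, 0.7]
wedge [ 0.4664  0.1966 -0.3507] [-0.8, -0.3, 0.2, -0.5, -0.2, -0.5, 0.8, 1.1]
wedge [ 0.4665  0.1949 -0.3445] [-0.5, -0.5, 0.6, -1.2, -0.8, 0.2, -0.6, 0.4, -0.5, -0.6, 0.4, -0.8, 0.3, -0.9, 1.3, 0.6]
[[0.7048, -0.0362, 0.036], [0.6845, -0.2123, 0.036], [0.5477, -0.1966, 0.036], [0.5671, -0.0202, 0.036]]
[[0.7, -0.0305, 0.036], [0.6837, -0.2133, 0.036], [0.5478, -0.1937, 0.036], [0.5635, -0.012, 0.036]]
slab [ 0.5616 -0.0637 -0.113 ] [-0.8, -0.5, 0.7, -0.5, 0.7, 0.7, -0.7, 0.2]
slab [ 0.5596 -0.06   -0.1134] [-1.1, -0.4, -0.5, 0.4, 1.3, 0.2, 0.3, -0.6]
slab [ 0.5615 -0.0635 -0.1132] [-0.9, -0.5, 0.5, -0.4, 0.6, 0.8, -0.8, 0.3, -1.0, -0.9, -0.5, -0.1, 1.2, -0.3, 0.3, -1.2]
cork c [0.475  0.3014 0.022 ]
eraser [0.4704 0.0733 0.013 ]
big thin [0.3031 0.1367 0.006 ]
big butt [0.393  0.0489 0.025 ]
mark top [ 0.5624 -0.0647  0.036 ]
```

The two blue wedge candidates are at (266,268) and (323,330) in the top view. The first measures about 100 x 30 mm and the second about 125 mm or longer, so the small one at (266,268) is the one meant; its thin end points to the upper right and its ribs are at (258,285). Next I'll check finger clearance to the cork and hover for a wrist view.

```bash
cat >> h.py <<'E'
def rv(psi): return R.from_matrix(R.from_euler('z',psi).as_matrix()@np.diag([1,-1,-1.])).as_rotvec()
W=(0.4665,0.195,-0.344); S=(0.5615,-0.0637,-0.113)
def at(P,dx,dy=0): return np.array([P[0]+np.cos(P[2])*dx-np.sin(P[2])*dy,P[1]+np.sin(P[2])*dx+np.cos(P[2])*dy])
E
python3 - <<'E'
from h import *
from bench import manip,eyes
t=np.load("top0.npz");K,T=t["intrinsics"],t["pose"]
tw=lambda p:crop(p,(180,225),4)
c,s=np.cos(W[2]),np.sin(W[2])
for p in [(57,125),(173,113),(180,187),(66,196)]:
    b=back(tw(p),.022,K,T); d=b[:2]-W[:2]; print(np.round(b,4), "in wedge frame",np.round([c*d[0]+s*d[1],-s*d[0]+c*d[1]],4))
for nm,P,dx,z in [("hover",W,-.038,.16),("grasp",W,-.038,.003),("pre",S,-.11,.05),("final",S,-.036,.003)]:
    q=manip.solve_ik(list(at(P,dx))+[z],rv(P[2])); print(nm,at(P,dx),None if q is None else np.round(q,2))
t0=manip.get_t()
manip.movep(list(at(W,-.06))+[.16],rv(W[2]))
p,r=manip.get_tool_pos(),manip.get_tool_rot()
c=eyes.capture("wrist")
np.savez("w1.npz",p=p,r=r,K=c["intrinsics"],M=c["mount"])
cv2.imwrite("pics/w1.png",c["image"][:,:,::-1])
print(t0,manip.get_t(),p)
E
```

```text
[0.4896 0.3299 0.022 ] in wedge frame [-0.0238  0.1348]
[0.4942 0.2754 0.022 ] in wedge frame [-0.001   0.0851]
[0.4595 0.2717 0.022 ] in wedge frame [-0.0325  0.0698]
[0.4562 0.325  0.022 ] in wedge frame [-0.0535  0.1189]
hover [0.4307263  0.20781571] [ 0.29  0.33  1.75 -0.    1.07  2.2 ]
grasp [0.4307263  0.20781571] [ 0.29  0.57  1.9  -0.    0.67  2.2 ]
pre [ 0.45220155 -0.05129644] [-0.28  0.46  1.93  0.    0.75  1.4 ]
final [ 0.5257296  -0.05964065] [-0.26  0.63  1.76  0.    0.75  1.43]
0.15 2.9167 [0.4103463  0.214795   0.16004839]
```

View pics/w1.png

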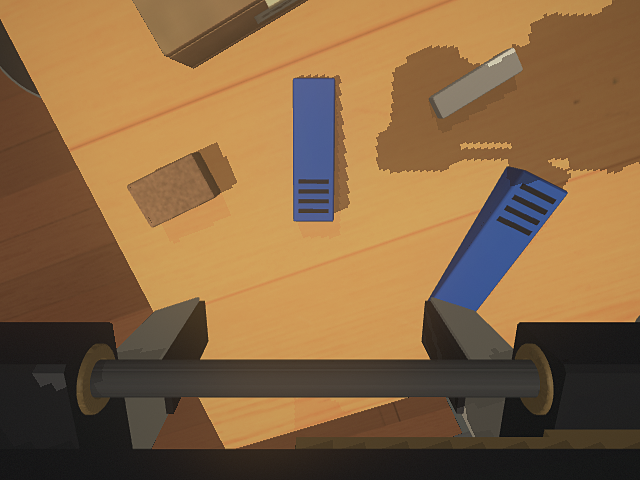

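```bash
cat >> h.py <<'E'
def campose(d):
    X=np.eye(4);X[:3,:3]=R.from_rotvec(d["r"]).as_matrix();X[:3,3]=d["p"];return X@d["M"]
E
python3 - <<'E'
from h import *
im=cv2.imread("pics/w1.png")
cv2.imwrite("pics/w1c.png",cv2.resize(im[65:235,120:350],None,fx=3.4,fy=3.4,interpolation=cv2.INTER_CUBIC))
E
```

```text
(no output)
```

View pics/w1c.png

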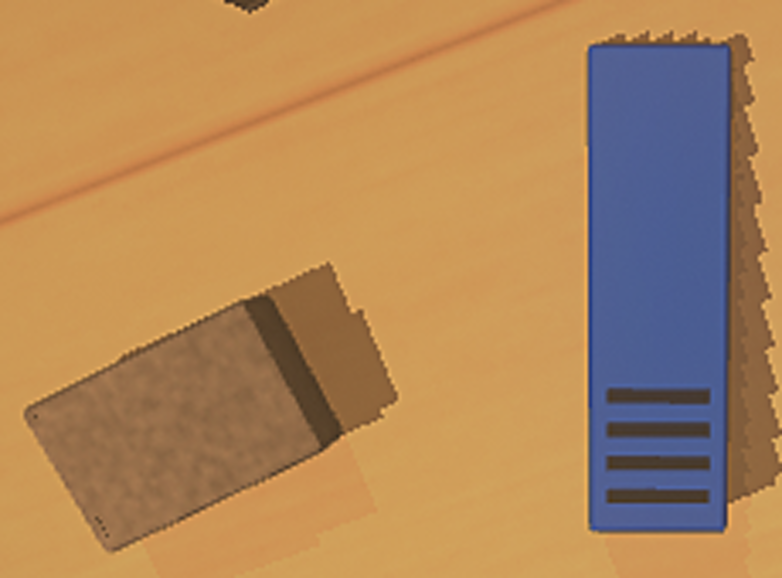

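```bash
python3 - <<'E'
from h import *
d=np.load("w1.npz");T=campose(d);K=d["K"]
f=lambda p:crop(p,(120,65),3.4)
p=f([(589,45),(729,45),(590,531),(726,531)])
O=np.array([(.05,.015,.006),(.05,-.015,.006),(-.05,.015,.022),(-.05,-.015,.022)])
v,r=fit(O,[([0,1,2,3],p,K,T)],W); print(np.round(v,4),np.round(r,1))
c,s=np.cos(v[2]),np.sin(v[2])
for q,z in [((325,445),.022),((341,435),0.),((247,300),.022),((112,550),.022)]:
    b=back(f(q),z,K,T); e=b[:2]-v[:2]; print(np.round(b,4),np.round([c*e[0]+s*e[1],-s*e[0]+c*e[1]],4))
E
```

```text
[ 0.467   0.1964 -0.348 ] [-0.8 -0.7  0.8 -0.6 -0.4  0.8  0.4  0.9]
[0.4621 0.2734 0.022 ] [-0.0308  0.0708]
[0.4611 0.2754 0.    ] [-0.0324  0.0723]
[0.4951 0.2763 0.022 ] [-0.0008  0.0847]
[0.4568 0.3263 0.022 ] [-0.0539  0.1187]
```

```bash
sed -i 's/^W=.*S=/W=(0.4668,0.1957,-0.346); S=/' h.py; python3 - <<'E'
from h import *
from bench import manip,eyes
g=at(W,-.040,-.005)
manip.movep([*g,.07],rv(W[2]))
print("stop",manip.line_to([*g,.003],speed=.08,f_stop=6), manip.get_tool_pos(), manip.get_contact_force(), manip.get_t())
manip.gripper_close()
print(manip.get_grip_width(),manip.get_tool_pos(),manip.get_t())
manip.line_to([*g,.06],speed=.12)
pre=at(S,-.15)
p,r=manip.get_tool_pos(),manip.get_tool_rot()
c=eyes.capture("wrist"); np.savez("w2.npz",p=p,r=r,K=c["intrinsics"],M=c["mount"])
cv2.imwrite("pics/w2.png",c["image"][:,:,::-1])
print(manip.get_grip_width(),manip.get_contact_force(),manip.get_t())
E
```

```text
stop False [0.42785264 0.20470883 0.00344475] [0.23843507 0.4104286  0.78260933] 4.3667
0.029630421028827562 [0.4274821  0.20455241 0.002983  ] 5.35
0.02997378797709801 [ 0.78368324  0.23544568 -1.06552649] 6.025
```

View pics/w2.png

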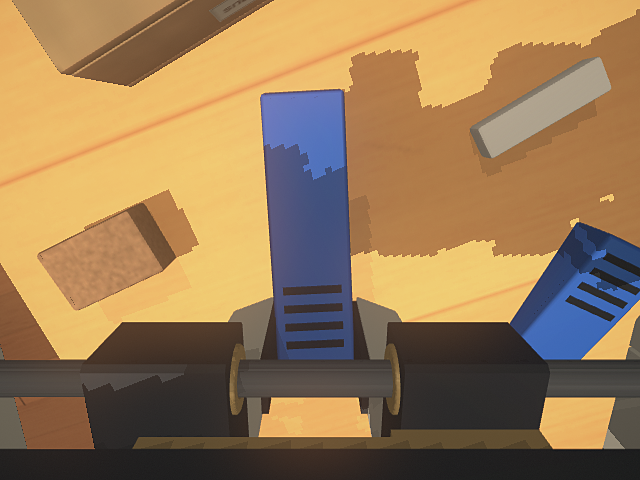

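```bash
python3 - <<'E'
import cv2
im=cv2.imread("pics/w2.png")
cv2.imwrite("pics/w2c.png",cv2.resize(im[80:370,230:390],None,fx=2,fy=2,interpolation=cv2.INTER_CUBIC))
E
```

```text
(no output)
```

View pics/w2c.png

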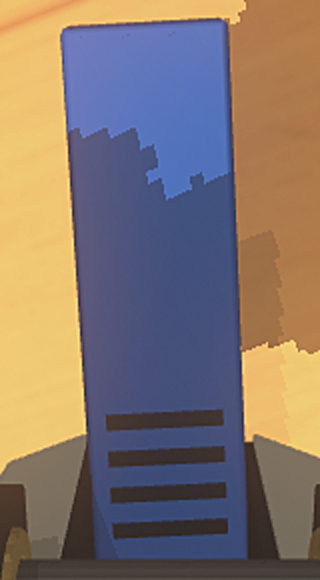

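```bash
python3 - <<'E'
from h import *
d=np.load("w1.npz");T=campose(d);K=d["K"]
f=lambda p:crop(p,(120,65),3.4)
v=(0.467,0.1964,-.348)
c,s=np.cos(v[2]),np.sin(v[2]); Rw=np.array([[c,-s,0],[s,c,0],[0,0,1]])
pts=[(.05,.015,.006),(.05,-.015,.006)]
for y in (397,430,463,497):
  for x in (607,710):
    dd=Rw.T@T[:3,:3]@np.linalg.inv(K)@np.append(f((x,y)),1); o=Rw.T@(T[:3,3]-[v[0],v[1],0])
    # z=.014-.16x
    k=(.014-.16*o[0]-o[2])/(dd[2]+.16*dd[0]); pts.append(o+k*dd)
pts=np.array(pts);print(np.round(pts[2:],4).tolist())
pts[2::2,1]=.011;pts[3::2,1]=-.011
d=np.load("w2.npz");K=d["K"];M=d["M"]
px=crop([(63,28),(228,20),(106,423),(223,417),(108,460),(225,454),(110,496),(226,490),(113,532),(228,526)],(230,80),2)
# object points -> tool frame (tool z down)
def P(u): # yaw(about -z of tool), etc; u: tx,ty,tz, rotvec
    A=np.diag([1,-1,-1.])@R.from_rotvec(u[3:]).as_matrix(); return pts@A.T+u[:3]
res=lambda u:(proj(P(u),K,M)-px).ravel()
u0=np.array([.04,0,.003,0,0,0.])
r=least_squares(res,u0,x_scale=.01);print("6dof",np.round(r.x,4),np.round(r.fun,1))
r2=least_squares(lambda w:res(np.array([w[0],w[1],.003,0,0,w[2]])),[.04,0,0]);print("3dof",np.round(r2.x,4),np.round(r2.fun,1))
r3=least_squares(lambda w:res(np.array([w[0],w[1],w[2],0,w[3],w[4]])),[.04,0,.003,0,0]);print("5dof",np.round(r3.x,4),np.round(r3.fun,1))
from bench import manip
print(manip.get_tool_rot(), rv(W[2]), manip.get_t())
E
```

```text
[[-0.0212, 0.0109, 0.0174], [-0.0212, -0.0111, 0.0174], [-0.0281, 0.0109, 0.0185], [-0.028, -0.0111, 0.0185], [-0.035, 0.011, 0.0196], [-0.035, -0.0112, 0.0196], [-0.0422, 0.011, 0.0208], [-0.0422, -0.0112, 0.0207]]
6dof [ 0.0405 -0.0032  0.0038  0.0152  0.0454  0.0445] [-0.6  0.1  0.5  0.2  0.2 -0.   0.1  0.   0.2 -0.4 -0.2 -0.3  0.2 -0.2
  0.1 -0.2 -0.3  0.4 -0.1  0.5]
3dof [ 0.0409 -0.0029  0.0467] [-1.5 -0.9  1.2 -1.2  0.2  0.7  0.1  1.   0.3  0.1 -0.2  0.4  0.4 -0.2
 -0.   0.2 -0.   0.1 -0.3  0.5]
5dof [ 0.0405 -0.003   0.0038  0.0455  0.0475] [-0.6  0.3  0.5 -0.   0.2 -0.1  0.1  0.1  0.2 -0.5 -0.2 -0.2  0.2 -0.4
  0.1 -0.1 -0.3  0.3 -0.1  0.6]
[ 3.09408566e+00 -5.40725099e-01 -2.06104373e-03] [ 3.09469743 -0.54078854  0.        ] 6.025
```

```bash
cat >> h.py <<'E'
def tcp(P,dx,dy,yoff,u): # tcp xy so that wedge centre is at (dx,dy) in frame P with wedge yaw=P yaw; u=(ux,uy_left,yaw in tool)
    psi=P[2]-yoff; c,s=np.cos(psi),np.sin(psi); w=at(P,dx,dy)
    return np.array([w[0]-(c*u[0]-s*u[1]), w[1]-(s*u[0]+c*u[1])]),psi
E
python3 - <<'E'
from h import *
from bench import manip,eyes
g,psi=tcp(S,-.09,0,.046,(.0407,.003))
p=manip.get_tool_pos()
manip.line_to([p[0],p[1],.075],speed=.15)
manip.line_to([*g,.075],rv(psi),speed=.15)
print(manip.get_t(),manip.get_tool_pos())
f0=manip.get_contact_force()
print(manip.line_to([*g,.0035],speed=.06,f_stop=10),manip.get_tool_pos(),manip.get_contact_force()-f0,manip.get_t())
p,r=manip.get_tool_pos(),manip.get_tool_rot()
c=eyes.capture("wrist"); np.savez("w3.npz",p=p,r=r,K=c["intrinsics"],M=c["mount"])
cv2.imwrite("pics/w3.png",c["image"][:,:,::-1])
im=c["image"][:,:,::-1]
E
```

```text
8.125 [ 0.43129668 -0.04962109  0.07495381]
False [ 0.43168446 -0.05013252  0.00381416] [ 0.9816501   1.29779243 -0.89186603] 9.4667
```

View pics/w3.png

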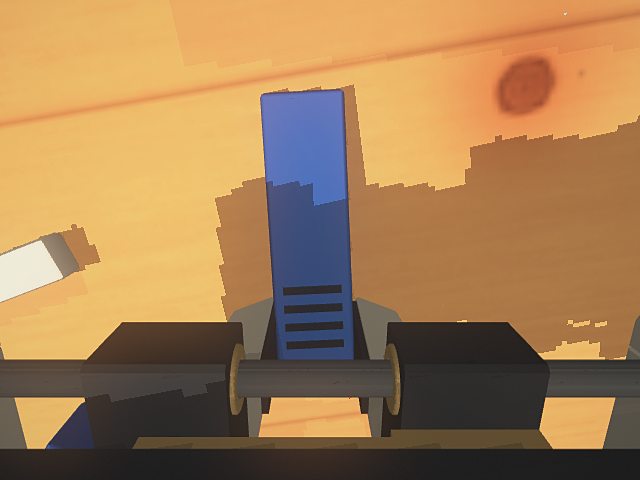

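```bash
python3 - <<'E'
from h import *
from bench import manip,eyes
g,psi=tcp(S,-.06,0,.046,(.0407,.003))
print(manip.line_to([*g,.0035],speed=.06,f_stop=10),manip.get_tool_pos(),manip.get_contact_force(),manip.get_t())
p,r=manip.get_tool_pos(),manip.get_tool_rot()
c=eyes.capture("wrist"); np.savez("w4.npz",p=p,r=r,K=c["intrinsics"],M=c["mount"])
im=c["image"][:,:,::-1]
cv2.imwrite("pics/w4.png",cv2.resize(im[0:370,100:600],None,fx=1.6,fy=1.6,interpolation=cv2.INTER_CUBIC))
c=eyes.capture("side")
im=c["image"][:,:,::-1]
cv2.imwrite("pics/s4.png",cv2.resize(im[160:310,230:430],None,fx=4,fy=4,interpolation=cv2.INTER_CUBIC))
E
```

```text
False [ 0.46092346 -0.05333743  0.00331868] [-0.24572975  0.22926892 -0.25035923] 10.1667
```

View pics/w4.png

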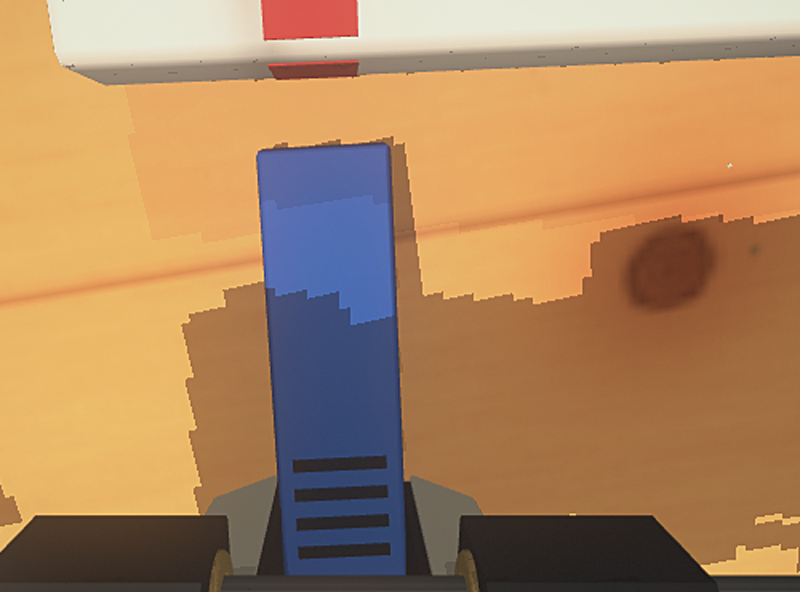

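View pics/s4.png

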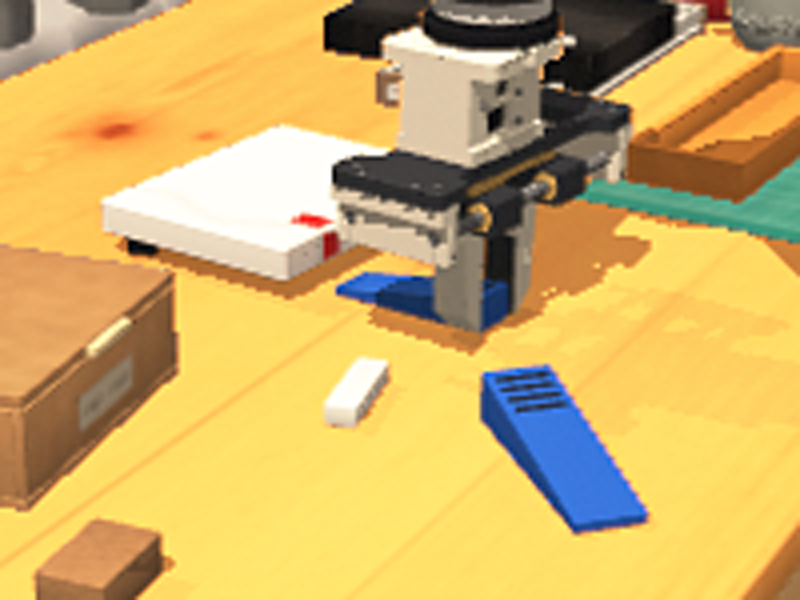

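```bash
python3 - <<'E'
from h import *
d=np.load("w4.npz");T=campose(d);K=d["K"]
f=lambda p:crop(p,(100,0),1.6)
A=back(f((107,85)),.014,K,T);B=back(f((795,57)),.014,K,T);m=back(f((315.5,78)),.014,K,T)
e=B-A; yaw=np.arctan2(e[1],e[0])+np.pi/2
A2=back(f((66,66)),.036,K,T);B2=back(f((795,39)),.036,K,T);e2=B2-A2
print("edge",A[:2],B[:2],"yaw",yaw,np.arctan2(e2[1],e2[0])+np.pi/2,"mark",m,"dist left",np.linalg.norm((m-A)[:2]))
pts=[(.05,.015,.006),(.05,-.015,.006)]
for x in (-.0212,-.0281,-.035,-.0422): pts+=[(x,.011,.014-.16*x),(x,-.011,.014-.16*x)]
pts=np.array(pts)
px=f([(258,152),(389,143),(293,467),(386,462),(295,496),(388,491),(297,525),(389,520),(299,553),(390,549)])
v,r=fit(pts,[(range(10),px,K,T)],S);print("wedge",np.round(v,4),np.round(r,1))
dd=v[:2]-m[:2];c,s=np.cos(yaw),np.sin(yaw)
print("wedge in slab frame",c*dd[0]+s*dd[1],-s*dd[0]+c*dd[1],v[2]-yaw)
E
```

```text
edge [ 0.56947599 -0.02100104] [ 0.55245779 -0.15885055] yaw -0.12283340651479557 -0.12642152815214658 mark [ 0.56400777 -0.06306481  0.014     ] dist left 0.042417707121297304
wedge [ 0.5018 -0.0568 -0.1083] [-1.9 -1.2  1.4 -0.3  0.2  0.4  0.3  0.7  0.1  0.1 -0.2  0.5  0.  -0.4
 -0.   0.1 -0.1  0.3  0.1  0.2]
wedge in slab frame -0.06248618675470682 -0.0014310600865543406 0.014527378961586443
```

```bash
sed -i 's/S=(0.5615.*/S=(0.5632,-0.0637,-0.118)/' h.py; python3 - <<'E'
from h import *
from bench import manip,eyes
u=(.0409,.003)
g,psi=tcp(S,-.058,0,.050,u)
manip.line_to([*g,.0035],rv(psi),speed=.04)
g,psi=tcp(S,-.008,0,.050,u)
print(manip.line_to([*g,.0035],rv(psi),speed=.06,f_stop=8),manip.get_tool_pos(),manip.get_contact_force(),manip.get_t())
ax=np.array([np.cos(S[2]),np.sin(S[2])])
g,psi=tcp(S,.014,0,.050,u)
print(manip.line_to([*g,.0035],rv(psi),speed=.012,f_stop=18))
p=np.array(manip.get_tool_pos());f=np.array(manip.get_contact_force())
g0,_=tcp(S,0,0,.050,u)
print("dx est",(p[:2]-g0)@ax,p,f,f[:2]@ax,manip.get_t(),manip.get_grip_width())
p,r=manip.get_tool_pos(),manip.get_tool_rot()
c=eyes.capture("wrist"); np.savez("w5.npz",p=p,r=r,K=c["intrinsics"],M=c["mount"])
im=c["image"][:,:,::-1]
cv2.imwrite("pics/w5.png",cv2.resize(im[0:370,100:600],None,fx=1.6,fy=1.6,interpolation=cv2.INTER_CUBIC))
E
```

```text
False [ 0.51392869 -0.05875267  0.00336273] [-0.44466589 -0.30208645  0.16463283] 11.5
True
dx est 0.001833422024575895 [ 0.52422005 -0.0598222   0.00297851] [-0.71584398 -1.21696623  5.30915222] -0.5675970622118394 12.6417 0.029920633754281428
```

View pics/w5.png

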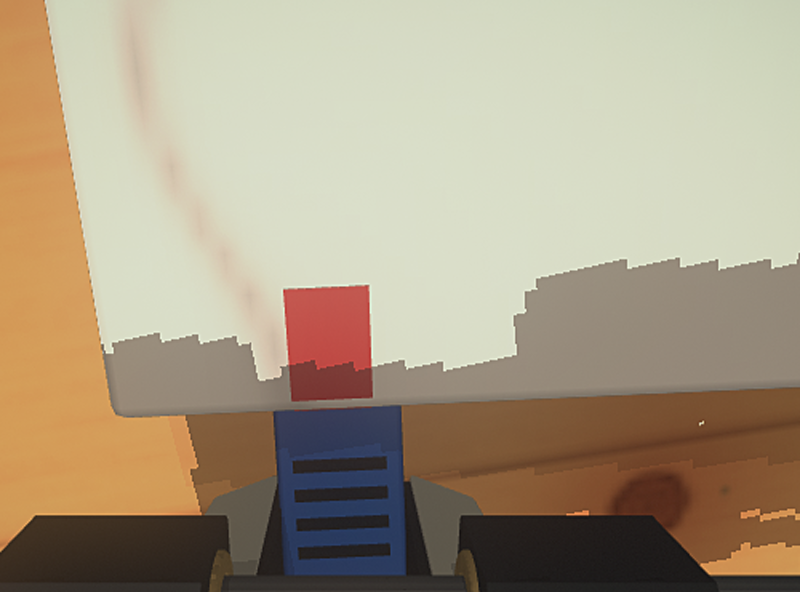

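```bash
python3 - <<'E'
from h import *
from bench import manip,eyes
u=(.0409,.003)
ax=np.array([np.cos(S[2]),np.sin(S[2])])
g0,psi=tcp(S,0,0,.050,u)
p=np.array(manip.get_tool_pos()); f=np.array(manip.get_contact_force()); print("start",f)
z=p[2]
for i in range(16):
    q=p[:2]+ax*.0005*(i+1)
    st=manip.line_to([*q,.0033],rv(psi),speed=.01,f_stop=25)
    f=np.array(manip.get_contact_force()); pp=np.array(manip.get_tool_pos())
    print(i,st,"dx",round((pp[:2]-g0)@ax*1000,2),"cmd",round((q-g0)@ax*1000,2),"f",np.round(f,1),"fx",round(f[:2]@ax,1),round(manip.get_t(),2),round(pp[2]*1000,2))
    if st or -f[:2]@ax>18: break
E
```

```text
start [-0.62154533 -0.36303108  5.70908283]
0 False dx 1.89 cmd 2.32 f [-2.7 -1.  -2.7] fx -2.6 13.05 3.0
1 False dx 1.92 cmd 2.82 f [-5.7 -1.1  0.3] fx -5.5 13.3 3.01
2 False dx 1.92 cmd 3.32 f [-6.8 -1.7  1.4] fx -6.6 13.55 2.98
3 False dx 1.92 cmd 3.82 f [-8.  -2.1  3.2] fx -7.7 13.8 2.99
4 False dx 1.92 cmd 4.32 f [-9.3 -1.4  3.3] fx -9.1 14.05 2.97
5 False dx 1.95 cmd 4.82 f [-10.7  -1.    5.1] fx -10.5 14.3 2.97
6 False dx 1.96 cmd 5.32 f [-13.4  -1.8   6.8] fx -13.1 14.55 2.96
7 False dx 1.93 cmd 5.82 f [-14.9  -0.7   8.6] fx -14.7 14.8 2.95
8 False dx 2.0 cmd 6.32 f [-16.7  -1.2  10.9] fx -16.4 15.05 2.94
9 False dx 2.13 cmd 6.82 f [-16.9  -2.1  10.6] fx -16.6 15.3 2.94
10 False dx 2.17 cmd 7.32 f [-17.9  -1.3  11.7] fx -17.6 15.55 2.92
11 False dx 2.18 cmd 7.82 f [-20.6  -0.8  13.5] fx -20.3 15.8 2.92
```

```bash
python3 - <<'E'
from h import *
from bench import manip,eyes
c=eyes.capture("wrist"); im=c["image"][:,:,::-1]
a=im[240:370,220:420]
manip.open_jaws()
print(manip.get_tool_pos(),manip.get_contact_force(),manip.get_grip_width(),manip.get_t())
c=eyes.capture("wrist"); im=c["image"][:,:,::-1]
b=im[240:370,220:420]
cv2.imwrite("pics/w6.png",cv2.resize(np.vstack([a,b]),None,fx=2.2,fy=2.2,interpolation=cv2.INTER_CUBIC))
E
```

```text
[ 0.53017337 -0.0604889   0.0033111 ] [-1.18089923  0.53723101 -0.41842787] 0.09168433661012476 16.9417
```

View pics/w6.png

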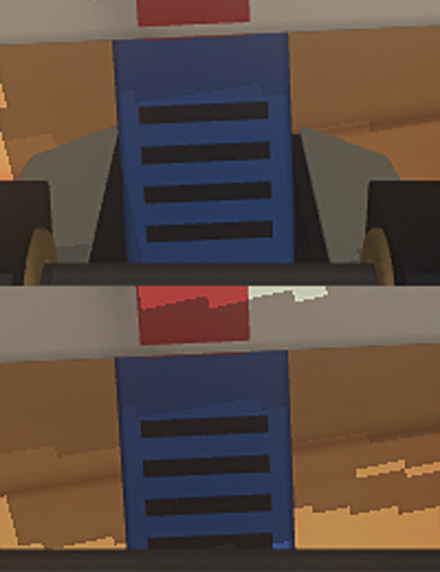

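```bash
python3 - <<'E'
from h import *
from bench import manip,eyes
p=np.array(manip.get_tool_pos())
manip.line_to([p[0],p[1],.06],speed=.12)
b=at(S,-.12)
manip.line_to([b[0],b[1],.12],rv(S[2]),speed=.2)
p,r=manip.get_tool_pos(),manip.get_tool_rot()
c=eyes.capture("wrist"); np.savez("w7.npz",p=p,r=r,K=c["intrinsics"],M=c["mount"])
im=c["image"][:,:,::-1]
cv2.imwrite("pics/w7.png",cv2.resize(im[0:320,150:500],None,fx=1.8,fy=1.8,interpolation=cv2.INTER_CUBIC))
c=eyes.capture("side");im=c["image"][:,:,::-1]
cv2.imwrite("pics/s7.png",cv2.resize(im[160:310,230:430],None,fx=4,fy=4,interpolation=cv2.INTER_CUBIC))
print(manip.get_t())
E
```

```text
18.3917
```

View pics/w7.png

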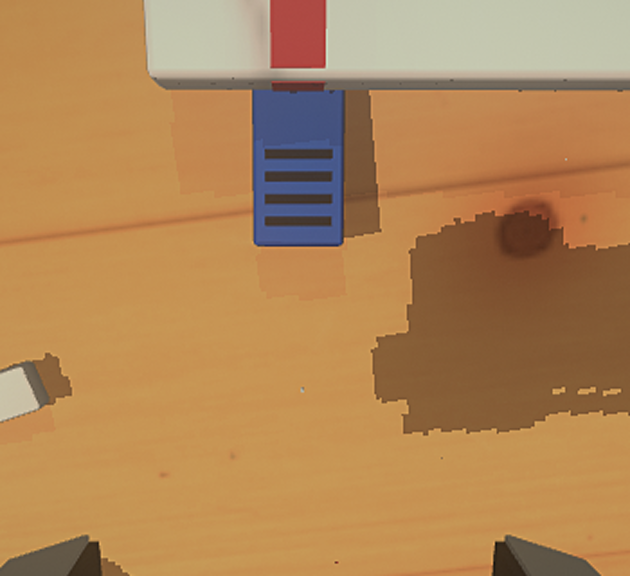

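View pics/s7.png

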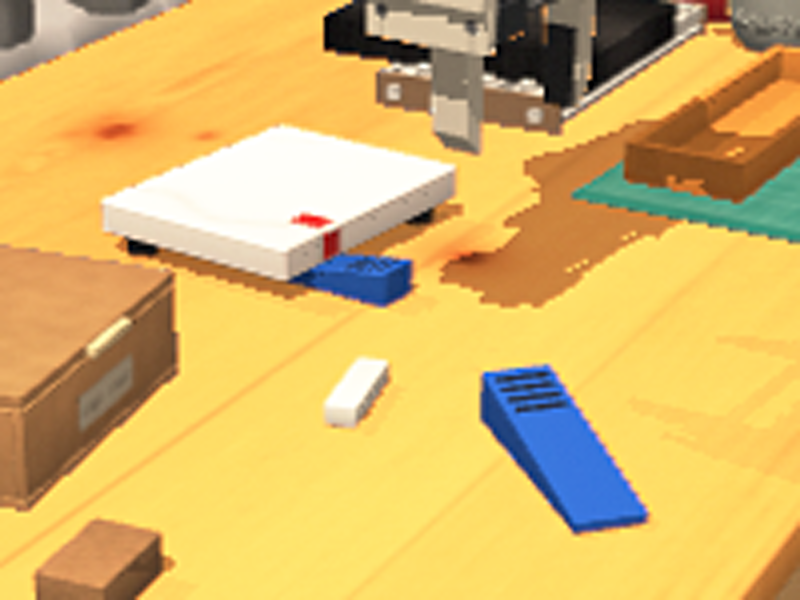

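```bash
python3 - <<'E'
from h import *
d=np.load("w7.npz");T=campose(d);K=d["K"]
f=lambda p:crop(p,(150,0),1.8)
A=back(f((168,88)),.014,K,T);B=back(f((625,90)),.014,K,T);m=back(f((298,90)),.014,K,T)
e=B-A; yaw=np.arctan2(e[1],e[0])+np.pi/2
pts=[(-.05,.015,.022),(-.05,-.015,.022)]
for x in (-.0212,-.0281,-.035,-.0422): pts+=[(x,.011,.014-.16*x),(x,-.011,.014-.16*x)]
px=f([(254,245),(343,245),(265,154),(332,154),(265,176.5),(332,176.5),(265,199),(332,199),(265,221.5),(332,221.5)])
v,r=fit(np.array(pts),[(range(10),px,K,T)],S)
print("slab yaw",yaw,"mark",m,"wedge",np.round(v,4),np.round(r,1))
dd=v[:2]-m[:2];c,s=np.cos(yaw),np.sin(yaw)
print("wedge in slab",c*dd[0]+s*dd[1],-s*dd[0]+c*dd[1],v[2]-yaw, "left end->wedge",-( (v[:2]-A[:2])@[-s,c]))
E
```

```text
slab yaw -0.12324304067130765 mark [ 0.56394316 -0.06341427  0.014     ] wedge [ 0.5656 -0.0638 -0.1191] [-0.4  0.5  0.4  0.5 -0.1 -0.   0.1 -0.  -0.  -0.1  0.  -0.1  0.  -0.3
 -0.  -0.3  0.1 -0.1 -0.1 -0.1]
wedge in slab 0.0017030973139960481 -0.00016139509085920722 0.004106221229018381 left end->wedge 0.042106732705316625
```

```bash
python3 - <<'E'
from bench import manip
manip.close_job(); print(manip.get_t())
E
```

```text
the job is handed in; nothing more can be done
the job is handed in; nothing more can be done
```

The blue wedge is jammed under the slab's front edge at the red mark, released, and the job is handed in. The last clock reading was 18.4 s against the 38 s limit.

**What I did:** I took the smaller of the two blue wedges, gripping it near the butt. It sat about 2.6° askew in the jaws, so I turned the tool to correct for that. I then pushed it in thin end first; at about 20 N it had stopped advancing, so I opened the jaws and backed away.

**Last checks:**
- **Depth:** the wrist picture after release puts the wedge centre 1.7 mm past the edge, where about 2 mm was expected.
- **Position and angle:** it is 0.2 mm off the mark sideways and 0.2° from square to the edge.
- **Bystanders:** the eraser and cork block appear at the same pixels in the side view as at the start.

**What disagreed or went unchecked:**
- **Slab yaw:** the views differed by about 0.01 rad (-0.113 from the fixed cameras, about -0.123 from the wrist), so I pushed along -0.118.
- **Red mark:** it measured 42 mm from the slab's left end instead of the stated 45 mm. I put that down to calibration and went by the visible mark.
- **First push:** it stopped on its force limit but showed almost no load afterwards, so I pushed again in 0.5 mm steps up to about 20 N.
- **After release:** I did not push the wedge again to test how tight it is.

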